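Peel the stuck top tray off the glass stack and show it over the light table

ROBOT

A 6-joint arm with a two-finger parallel gripper is mounted at the origin on the work surface. World frame = base frame: x ahead of the robot, y to its left, z up, the work surface at z = 0. Lengths are in mm, angles in rad, forces in N, time in s.
With the tool pointing down it reaches from about 350 to 975 mm from the base axis. Payload 4.9 kg.
Tool frame: the origin (TCP) lies midway between the tips of the shut fingers; the grasp point (between the pads) lies 19 mm behind it (manip.tcp_to_grasp is the x of the grasp point in the tool frame, in mm); x points along the fingers, z is the direction in which the jaws open and shut, and the axes are right-handed (so a half turn about x gives the same grasp; the last joint's range is limited). The gripper opens to 85 mm and grips with 20 to 120 N. Pads are 22 mm wide; open, the fingers measure 114 mm over their backs; the gripper's body (76 mm by 85 mm) begins 54 mm behind the grasp point. The pads swing forward as they close: fully open they stand 13 mm farther back than shut.
Start: joints at [1.217, 0.053, 1.613, -0, 1.476, -0.119], TCP at [145.396, 607.833, 231.304] pointing down, gripper open.
Joint ranges: [-3.01, 3.01], [-1.01, 2.22], [0.06, 2.58], [-1.02, 4.17], [0.09, 2.62], [-3.14, 3.14]. Speed limits (rad/s): [2.57, 2.57, 3.14, 3.14, 3.14, 3.14].

INTERFACE

Orientations are given as a 3x3 rotation matrix whose columns are the frame's x, y, z axes.
In Python, from cell import manip gives the robot as it stands.
- The arm moves only by the shell command python3 -m handwheel 'ROWS' [FORCE]. ROWS is a JSON object of lists of equal length, an entry for each row: "slide": the shift along the tool's x, y, z scaled (see below), a list of three; "spin": the turn about the tool's x scaled (see below); "jaw": the opening, from -1 (shut) to 1 (fully open). In form: {"slide": [[x, y, z], ...], "spin": [spin, ...], "jaw": [jaw, ...]}. A call has 1 to 8 rows; each row is the pose to reach, as a shift and turn from the pose commanded when the call began, along the tool's axes at that moment; what a row does not reach only later rows make up. The controller multiplies each number of a shift by 0.25 m and each number of a turn by pi/4 rad. A row lasts 1/12 s, in which the tool goes at most 41.7 mm and 7.16 degrees, less where a joint would pass 70% of its speed; a pose out of reach is approached as far as the arm can. A call with a number of a shift or a turn outside -1 to 1 is refused whole. A call with a gripper value outside its range is refused whole. The fingers move at their own pace and stop on an object; FORCE is the grip in N (left out, the last holds). Time passes only in rows, so rows that repeat a pose let the fingers close. It gives the time, the measured TCP pose, the force and the opening at its end, in the units of the state.
- manip.get_obs(): the state, without advancing time (a new reading comes with each control period).
- manip.get_image(name): name is "scene" or "top"; returns a dict with "image" (384x512x3 uint8, red, green, blue), "depth" (384x512 float32, mm along the optical axis (not along the pixel's ray), 0 where there is no reading), "fx", "fy", "cx", "cy" (pixels), "k1" (the pictures are not rectified: a ray, as slopes to the right and down, at radius r is drawn at 1 + k1 r^2 times it, then the intrinsics apply), "xyz" and "orientation" of the camera in the world. Camera axes: x right, y down, z forward; pixel columns grow to the right and rows downward; lengths in mm; the calibration is good to about 2 mm. A picture is of the moment at which its call begins.
- manip.finish_job(): hands the job in, once; it reports no verdict.
The state is a dict: "time": time; "joint_positions": joint angles; "qvel": joint speeds; "joint_torque": joint torques, N m; "eef_pos": TCP position; "ee_rot": TCP orientation; "ft_force": force on the tool from outside, world axes, zero at the start; "torque": the same for the moment, N m; "gripper_width": finger opening in mm.
Only numpy, scipy, OpenCV 4.12 (cv2) and the standard library are available. Lean on these libraries where they do the work, as an engineer would, in place of code of your own. Each camera call takes 0.05 s, during which the arm holds its last target. There are 200 camera calls.

TASK

The top tray of the nested glass trays is stuck to the one below. Take it by its upright tab and peel it off: first lift the tab corner about 3 cm while the opposite corner stays down on the stack, so that the heavy stack stays where it is. Then carry the tray over the middle of the light table and finish while holding it there, still and right way up, about 10 cm above the light table and touching nothing but the gripper; leave the tin, jar and brush undisturbed.

Things in the scene. Friction and masses are not known exactly. Their poses are not given: they have to be found in the camera images.
- tray: Top tray: empty, grey plastic, about 160 g, open side up, 22 mm high. Rim 150 (x) x 110 (y) mm, 4 mm thick; below it the body, 130 x 90 mm, 18 mm deep, nests in the tray below with 5 mm of play all round. Origin: centre of the underside, z up. An upright pull tab stands on its +x +y corner. Starts nested, same yaw as stack, origin 34 mm above the stack's.
- tray_tab (a point): Top middle of the pull tab, at (65, 47.7, 58) mm in the tray's frame. The tab is an upright plate 10 mm thick, 26 mm long, rising 36 mm above the rim top. It stands along the tray's diagonal (direction (0.806, 0.591, 0) in the tray's frame): pinch it from above across its 10 mm thickness, i.e. across the diagonal.
- tray_near_corner (a point): The tray's rim corner under the tab, top face: (75, 55, 22) mm in the tray's frame.
- tray_far_corner (a point): The tray's rim corner diagonally opposite the tab, top face: (-75, -55, 22) mm in the tray's frame.
- stack: Lower trays, grey plastic, full of glass, about 1.8 kg, loose on the bench: 150 (x) x 110 (y) x 52 mm high; any yaw. Origin: centre of the underside, z up. The top tray's rim rests on its rim (top tray's rim top 56 mm, tab top 92 mm above the bench). Rubbery pads near its four corners grip the sides of the top tray's body with 1.5 to 3 N each until that corner is up about 13 mm.
- light_table: Small flat light table fixed on the bench, aluminium frame with a white top, 170 (x) x 210 (y) x 30 mm high. Origin: centre of its underside.
- light_center (a point): Middle of the light table's top face, 30 mm above the bench.
- tin: Bystander: steel tin, 66 mm across, 100 mm high, standing. Origin: centre of its underside.
- jar: Bystander: glass jar with white cap, 54 mm across, 65 mm high, standing. Origin: centre of its underside.
- brush: Bystander: brush lying on the bench, about 160 mm long. Origin: under its middle.
There are look-alikes about, which are no part of the job. Leave any purple or turquoise look-alike of the tray alone. What is shaped like the stack but blue is not meant.

How it is judged:
By the outcome, as a careful person would: the job done as asked, in the order asked, and still so for the second after the job is handed in, while the arm keeps its last pose, push and grip.
It also fails if it takes over 48 s, if anything falls off the work surface, if the arm or the gripper's body presses on something with over 40 N, if the wrist force passes 120 N, or if a joint passes its speed limit or range.

## Working session

There is one attempt and no reset: what is moved stays moved. The work goes in short steps, Python scripts to look and compute and a shell command to move; the robot and the scene stay as the last step left them, time stands still between calls to the robot, and variables do not carry over. Pictures are saved under pics/ and viewed, about 8 in all and at most 12, crops included, and the job is handed in when it is done.

```bash
mkdir -p pics; ls; python3 - <<'E'
from cell import manip
import cv2,numpy as np,pickle
o=manip.get_obs();print({k:np.round(v,3).tolist() for k,v in o.items()},manip.tcp_to_grasp)
for n in("scene","top"):
    d=manip.get_image(n);pickle.dump(d,open(f"pics/{n}.pkl","wb"))
    cv2.imwrite(f"pics/{n}.png",d["image"][:,:,::-1]);print(n,d["xyz"],np.round(d["orientation"],3).tolist(),d["fx"],d["k1"])
E
```

```text
pics
{'time': 0.0, 'joint_positions': [1.217, 0.053, 1.614, -0.0, 1.476, -0.119], 'qvel': [-0.0, 0.001, -0.001, -0.0, 0.0, -0.002], 'joint_torque': [0.0, -39.368, -37.018, -0.0, 0.007, -0.0], 'eef_pos': [145.193, 607.246, 230.056], 'ee_rot': [[-0.001, -0.973, 0.233], [-0.002, 0.233, 0.973], [-1.0, 0.0, -0.002]], 'ft_force': [-0.069, -0.137, -0.835], 'torque': [-0.02, -0.044, 0.004], 'gripper_width': 85.532} -18.700000000000003
scene [1081.24956851 -375.16944209  853.50437073] [[0.585, 0.614, -0.53], [0.811, -0.428, 0.399], [0.018, -0.664, -0.748]] 364.8771746383449 -0.11833976010736037
top [ 410.18185807   44.78559328 1192.00708063] [[0.007, -0.994, 0.108], [-1.0, -0.008, -0.012], [0.013, -0.107, -0.994]] 395.94206759624024 -0.125998560783131
```

View pics/top.png

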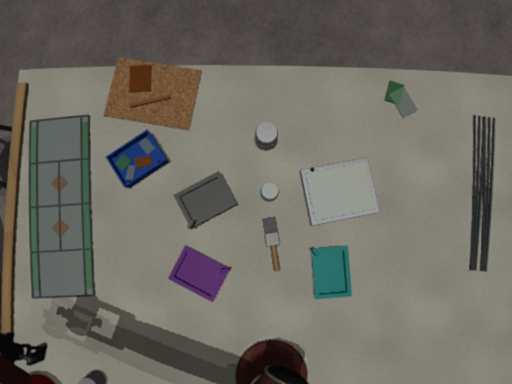

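View pics/scene.png

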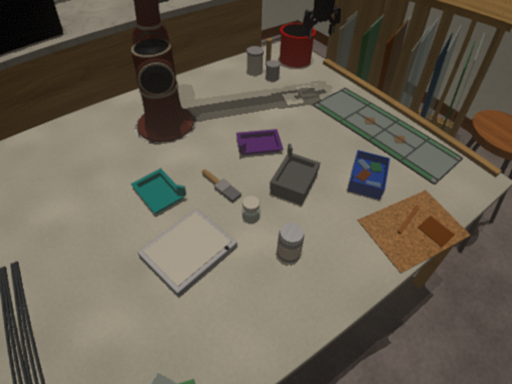

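In the top view, the candidates are grey (206,200), purple (200,272), turquoise (331,271) and blue (137,159). The grey one at (206,200) fits, since it is grey and stacked, and its tab is near (193,224). The light table is at (340,191), jar (270,190), tin (266,135) and brush (272,243). I'll confirm with an enlarged crop.

```bash
cat > h.py <<'E'
import numpy as np,cv2,pickle
def ld(n): return pickle.load(open(f"pics/{n}.pkl","rb"))
def ray(d,u,v):
    x,y=(u-d["cx"])/d["fx"],(v-d["cy"])/d["fy"]; rd=np.hypot(x,y); r=rd
    for _ in range(20): r=rd/(1+d["k1"]*r*r)
    s=r/rd if rd else 1
    return np.array(d["orientation"])@[x*s,y*s,1]
def at_z(d,u,v,z):
    w=ray(d,u,v); c=np.array(d["xyz"]); return c+w*(z-c[2])/w[2]
def at_d(d,u,v):
    return np.array(d["xyz"])+ray(d,u,v)*d["depth"][int(round(v)),int(round(u))]
def proj(d,p):
    q=np.array(d["orientation"]).T@(np.array(p,float)-d["xyz"]); s=q[:2]/q[2]; s=s*(1+d["k1"]*(s@s))
    return s*[d["fx"],d["fy"]]+[d["cx"],d["cy"]]
E
python3 - <<'E'
from h import *
t=ld("top")["image"][165:235,165:250,::-1]; s=ld("scene")["image"][140:210,260:330,::-1]
f=lambda a,k:cv2.convertScaleAbs(cv2.resize(a,None,fx=k,fy=k,interpolation=cv2.INTER_CUBIC),alpha=1.8)
a=f(t,5);b=f(s,5);cv2.imwrite("pics/c1.png",np.hstack([a,b]))
E
```

```text
(no output)
```

View pics/c1.png

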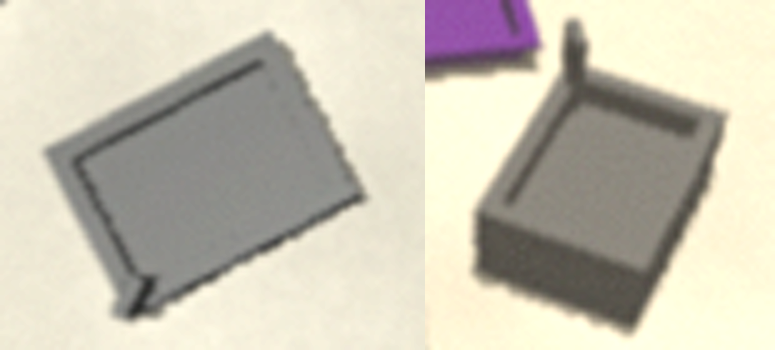

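The crop confirms it: a grey tray on a tall grey stack, with its tab at the lower-left corner (190,228). Next I fit the pose from corners in both views.

```bash
python3 - <<'E'
from h import *
from scipy.optimize import least_squares
t,s=ld("top"),ld("scene")
c=lambda x,y,ox,oy:((x+.5)/5-.5+ox,(y+.5)/5-.5+oy)
obs=[(t,c(45,150,165,165),(75,-55,56)),(t,c(270,35,165,165),(-75,-55,56)),(t,c(365,197,165,165),(-75,55,56)),(t,c(122,315,165,165),(73,53.5,92)),
(s,c(53,212,260,140),(75,-55,56)),(s,c(220,270,260,140),(-75,-55,56)),(s,c(300,115,260,140),(-75,55,56)),(s,c(148,22,260,140),(65,47.7,92))]
def R(a):return np.array([[np.cos(a),-np.sin(a)],[np.sin(a),np.cos(a)]])
def P(p,l):return np.r_[p[:2]+R(p[2])@l[:2],l[2]]
f=lambda p:np.ravel([proj(d,P(p,l))-uv for d,uv,l in obs])
p0=at_z(t,206,200,56)
best=min((least_squares(f,[p0[0],p0[1],a]) for a in np.arange(0,6.28,.5)),key=lambda r:r.cost)
p=best.x;print("tray",p,np.round(f(p).reshape(-1,2),1).tolist())
tab=P(p,(65,47.7,92));print("tab",tab,"far",P(p,(-75,-55,56)),"diag",np.arctan2(.591,.806)+p[2])
for n,u,v,z in [("light",340,191,30),("l1",303,171,30),("l2",368,159,30),("l3",378,213,30),("l4",311,224,30),("jar",270,191,65),("tin",266,129,100),("brush",272,243,10),("brushend",277,270,10),("brushtip",270,218,10),("purple",200,272,30),("turq",331,271,30),("blue",137,159,40)]:
    print(n,at_z(t,u,v,z).round(),at_d(t,u,v).round())
E
```

```text
tray [513.98151192 200.80106962   2.28552699] [[-2.0, 7.4], [-7.2, -2.9], [-1.9, -6.7], [5.0, 2.5], [45.2, -24.3], [5.6, -2.0], [-47.0, 22.2], [-4.9, 1.9]]
tab [435.3532315  218.63035781  92.        ] far [604.67740204 180.20360578  56.        ] diag 2.9182220335999305
light [ 545. -200.   30.] [ 545. -200.   30.]
l1 [605. -90.  30.] [605. -90.  27.]
l2 [ 644. -287.   30.] [ 650. -297.   -2.]
l3 [ 480. -314.   30.] [ 482. -324.   -3.]
l4 [ 447. -113.   30.] [ 447. -113.   24.]
jar [540.  10.  65.] [540.  10.  62.]
tin [712.  23. 100.] [713.  23.  97.]
brush [391.   1.  10.] [391.   2.  19.]
brushend [311. -14.  10.] [312. -13.  21.]
brushtip [465.   8.  10.] [465.   8.  19.]
purple [305. 211.  30.] [303. 215.   2.]
turq [ 310. -171.   30.] [ 308. -175.    6.]
blue [636. 406.  40.] [639. 411.  23.]
```

The scene's left and right corners were swapped; refit.

```bash
python3 - <<'E'
from h import *
from scipy.optimize import least_squares
t,s=ld("top"),ld("scene")
c=lambda x,y,ox,oy:((x+.5)/5-.5+ox,(y+.5)/5-.5+oy)
obs=[(t,c(45,150,165,165),(75,-55,56)),(t,c(270,35,165,165),(-75,-55,56)),(t,c(365,197,165,165),(-75,55,56)),(t,c(122,315,165,165),(73,53.5,92)),
(s,c(53,212,260,140),(-75,55,56)),(s,c(220,270,260,140),(-75,-55,56)),(s,c(300,115,260,140),(75,-55,56)),(s,c(148,22,260,140),(65,47.7,92))]
def R(a):return np.array([[np.cos(a),-np.sin(a)],[np.sin(a),np.cos(a)]])
def P(p,l):return np.r_[p[:2]+R(p[2])@l[:2],l[2]]
for sel in (obs,obs[:4],obs[4:]):
    f=lambda p:np.ravel([proj(d,P(p,l))-uv for d,uv,l in sel])
    r=least_squares(f,[514,200,2]);p=r.x;print("tray",p,np.round(f(p).reshape(-1,2),1).tolist())
    print("tab",P(p,(65,47.7,92)),"far",P(p,(-75,-55,56)),"diag",np.arctan2(.591,.806)+p[2])
for u,v in [(189,227),(190,227),(190,226),(191,226),(192,225),(189,228),(195,220)]:print(u,v,at_d(t,u,v).round(1))
E
```

```text
tray [515.58052424 198.22320068   2.07712079] [[-0.7, 0.2], [-0.1, -1.3], [-1.2, -0.5], [-0.4, -0.3], [-1.7, -0.5], [-0.8, 0.0], [-0.5, -0.8], [-0.3, 1.5]]
tab [442.34250383 231.93495482  92.        ] far [600.05229652 159.30637029  56.        ] diag 2.709815840082413
tray [514.23218625 196.41382143   2.070494  ] [[-0.1, 0.5], [0.7, -0.7], [-0.6, 0.1], [0.0, 0.1]]
tab [441.21917323 230.61016524  92.        ] far [598.44421175 156.93807241  56.        ] diag 2.703189043783397
tray [516.77544818 200.47908908   2.08421395] [[-0.8, -0.4], [0.3, -0.1], [0.1, -1.0], [0.4, 1.5]]
tab [443.30014952 233.67051097  92.        ] far [601.52113621 162.16240394  56.        ] diag 2.716908993853576
189 227 [434.3 235.8  86.8]
190 227 [434.3 232.7  88.5]
190 226 [437.  232.4  90.9]
191 226 [437.2 230.8  83.8]
192 225 [440.4 230.2  70.7]
189 228 [431.4 234.7  93.1]
195 220 [455.9 226.9  39.4]
```

```bash
cat > go.py <<'E'
import sys,numpy as np
from cell import manip
# usage: go.py x y z jawaxis_angle : remaining slide/spin in move units
o=manip.get_obs();R=np.array(o["ee_rot"]);p=np.array(o["eef_pos"])
print("t",round(o["time"],2),"tcp",p.round(1),"jawang",round(np.arctan2(R[1,2],R[0,2]),4),"tilt",R[2].round(3),"F",np.round(o["ft_force"],1),"M",np.round(o["torque"],2),"w",round(o["gripper_width"],1))
if len(sys.argv)>3:
    g=np.array([float(a) for a in sys.argv[1:4]]);print("slide",(R.T@(g-p)/250).round(4))
if len(sys.argv)>4: print("spin",round((np.arctan2(R[1,2],R[0,2])-float(sys.argv[4]))/(np.pi/4),4))
E
python3 -m handwheel '{"slide":[[0,-0.15,-0.12],[0,-0.3,-0.24],[0,-0.45,-0.36],[0,-0.6,-0.48],[0,-0.75,-0.6],[0,-0.75,-0.6],[0,-0.75,-0.6],[0,-0.75,-0.6]],"spin":[0.1,0.2,0.253,0.253,0.253,0.253,0.253,0.253],"jaw":[1,1,1,1,1,1,1,1]}' 30
python3 go.py 442 231 140 1.137
```

```text
time: 0.77
eef_pos: [293.6, 417.1, 231.0]
ee_rot: [[-0.0, -0.906, 0.423], [-0.0, 0.423, 0.906], [-1.0, 0.0, -0.0]]
ft_force: [-0.6, 0.1, -0.1]
gripper_width: 85.4
t 0.77 tcp [293.6 417.1 231. ] jawang 1.1341 tilt [-1.  0. -0.] F [-0.6  0.1 -0.1] M [ 0.01  0.07 -0.01] w 85.4
slide [ 0.3636 -0.8529 -0.4235]
spin -0.0037
```

```bash
python3 -m handwheel '{"slide":[[0,-0.15,-0.075],[0.1,-0.3,-0.15],[0.2,-0.45,-0.225],[0.3,-0.6,-0.3],[0.36,-0.75,-0.37],[0.364,-0.853,-0.4235],[0.364,-0.853,-0.4235],[0.364,-0.853,-0.4235]],"spin":[0,0,0,0,0,0,0,0],"jaw":[0.2,0.2,0.2,0.2,0.2,0.2,0.2,0.2]}' 30
python3 go.py 442 231 62 1.137
python3 - <<'E'
from cell import manip
from h import *
ims=[]
for n,(x,y) in(("top",(150,180)),("scene",(240,90))):
    d=manip.get_image(n);pickle.dump(d,open(f"pics/{n}2.pkl","wb"))
    ims.append(cv2.convertScaleAbs(cv2.resize(d["image"][y:y+90,x:x+80,::-1],None,fx=5,fy=5,interpolation=cv2.INTER_CUBIC),alpha=1.8))
    print(n,proj(d,(442,231,92)),proj(d,(442,231,140)))
cv2.imwrite("pics/c2.png",np.hstack(ims))
E
```

```text
time: 1.43
eef_pos: [442.3, 231.5, 139.0]
ee_rot: [[-0.002, -0.906, 0.423], [-0.001, 0.423, 0.906], [-1.0, 0.002, -0.002]]
ft_force: [0.4, -0.1, -0.2]
gripper_width: 51.0
t 1.43 tcp [442.3 231.5 139. ] jawang 1.1344 tilt [-1.     0.002 -0.002] F [ 0.4 -0.1 -0.2] M [ 0.03  0.02 -0.03] w 51.0
slide [ 3.08e-01 -3.00e-04 -1.90e-03]
spin -0.0033
top [190.47279648 224.19557373] [187.44795597 223.64003086]
scene [288.64669392 145.58059147] [289.94409812 133.76238056]
```

View pics/c2.png

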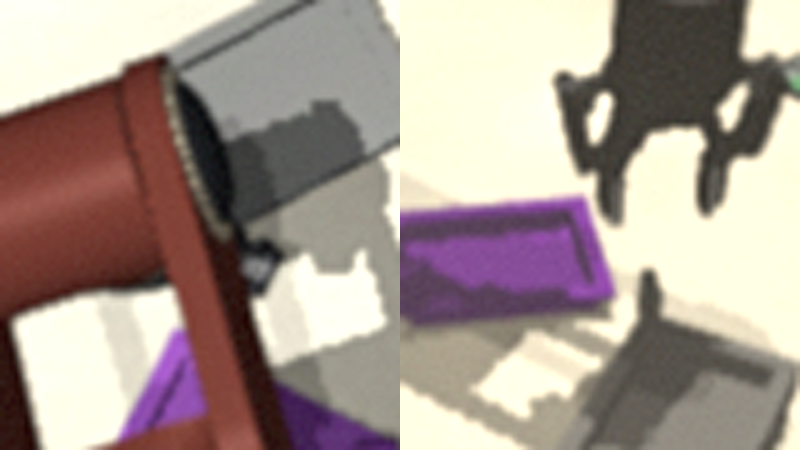

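The scene crop shows fingertips at about (363,133) and (382,132), straddling the tab top at (370,144). Top view is blocked by the arm. I'll descend and narrow the jaws.

```bash
python3 -m handwheel '{"slide":[[0.06,0,-0.004],[0.12,0,-0.004],[0.18,0,-0.004],[0.24,0,-0.004],[0.29,0,-0.004],[0.308,0,-0.004],[0.308,0,-0.004],[0.308,0,-0.004]],"spin":[0,0,0,0,0,0,0,0],"jaw":[0.2,0.2,0.2,0.2,0,-0.3,-0.5,-0.5]}' 25
python3 go.py 442 231 62 1.137
python3 - <<'E'
from cell import manip
from h import *
d=manip.get_image("scene");pickle.dump(d,open("pics/s3.pkl","wb"))
cv2.imwrite("pics/c3.png",cv2.convertScaleAbs(cv2.resize(d["image"][115:195,260:330,::-1],None,fx=7,fy=7,interpolation=cv2.INTER_CUBIC),alpha=2.2))
E
```

```text
time: 2.2
eef_pos: [441.5, 232.5, 63.8]
ee_rot: [[0.0, -0.908, 0.419], [0.0, 0.419, 0.908], [-1.0, -0.0, 0.0]]
ft_force: [-0.3, 0.0, 0.6]
gripper_width: 21.4
t 2.2 tcp [441.5 232.5  63.8] jawang 1.1384 tilt [-1. -0.  0.] F [-0.3  0.   0.6] M [-0.   -0.   -0.05] w 21.4
slide [ 0.0072 -0.0044 -0.0047]
spin 0.0018
```

View pics/c3.png

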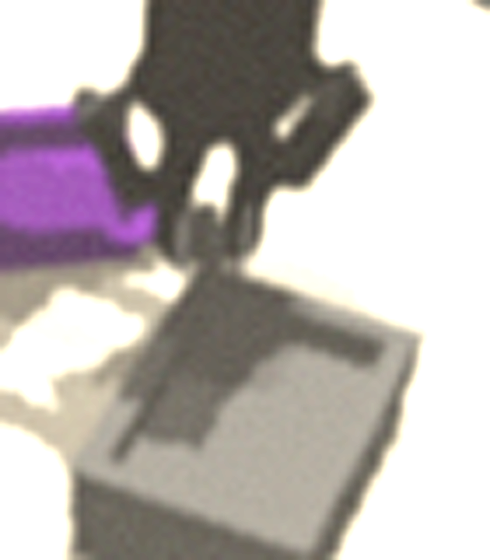

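The tab is centred between the fingers (crop 208 vs fingers 175/243). Close.

```bash
python3 -m handwheel '{"slide":[[0,0,0],[0,0,0],[0,0,0],[0,0,0],[0,0,0],[0,0,0]],"spin":[0,0,0,0,0,0],"jaw":[-0.6,-0.7,-0.8,-1,-1,-1]}' 30
python3 go.py
```

```text
time: 2.75
eef_pos: [442.2, 232.2, 64.4]
ee_rot: [[0.001, -0.907, 0.42], [0.001, 0.42, 0.907], [-1.0, -0.001, 0.001]]
ft_force: [-0.8, 1.4, 6.4]
gripper_width: 9.7
t 2.75 tcp [442.2 232.2  64.4] jawang 1.1371 tilt [-1.    -0.001  0.001] F [-0.8  1.4  6.4] M [ 0.15  0.2  -0.  ] w 9.7
```

```bash
python3 -m handwheel '{"slide":[[-0.006,-0.001,0],[-0.012,-0.002,0],[-0.018,-0.003,0],[-0.024,-0.004,0],[-0.03,-0.005,0],[-0.036,-0.006,0],[-0.042,-0.007,0],[-0.048,-0.008,0]],"spin":[0,0,0,0,0,0,0,0],"jaw":[-1,-1,-1,-1,-1,-1,-1,-1]}' 30
python3 go.py
python3 -m handwheel '{"slide":[[-0.006,-0.001,0],[-0.012,-0.002,0],[-0.018,-0.004,0],[-0.024,-0.005,0],[-0.03,-0.006,0],[-0.036,-0.008,0],[-0.042,-0.009,0],[-0.042,-0.009,0]],"spin":[0,0,0,0,0,0,0,0],"jaw":[-1,-1,-1,-1,-1,-1,-1,-1]}' 30
python3 go.py
python3 - <<'E'
from cell import manip
from h import *
d=manip.get_image("scene");pickle.dump(d,open("pics/s4.pkl","wb"))
cv2.imwrite("pics/c4.png",cv2.convertScaleAbs(cv2.resize(d["image"][115:195,260:330,::-1],None,fx=7,fy=7,interpolation=cv2.INTER_CUBIC),alpha=2.2))
E
```

```text
time: 3.42
eef_pos: [443.1, 230.6, 75.0]
ee_rot: [[-0.001, -0.907, 0.42], [-0.001, 0.42, 0.907], [-1.0, 0.0, -0.001]]
ft_force: [3.8, -2.0, -8.1]
gripper_width: 9.1
t 3.42 tcp [443.1 230.6  75. ] jawang 1.1371 tilt [-1.     0.    -0.001] F [ 3.8 -2.  -8.1] M [ 0.22 -0.29 -0.02] w 9.1
time: 4.08
eef_pos: [445.6, 230.0, 86.4]
ee_rot: [[0.001, -0.908, 0.42], [0.0, 0.42, 0.908], [-1.0, -0.001, 0.0]]
ft_force: [1.3, -1.0, -5.0]
gripper_width: 9.3
t 4.08 tcp [445.6 230.   86.4] jawang 1.1373 tilt [-1.    -0.001  0.   ] F [ 1.3 -1.  -5. ] M [-0.02 -0.02 -0.03] w 9.3
```

View pics/c4.png

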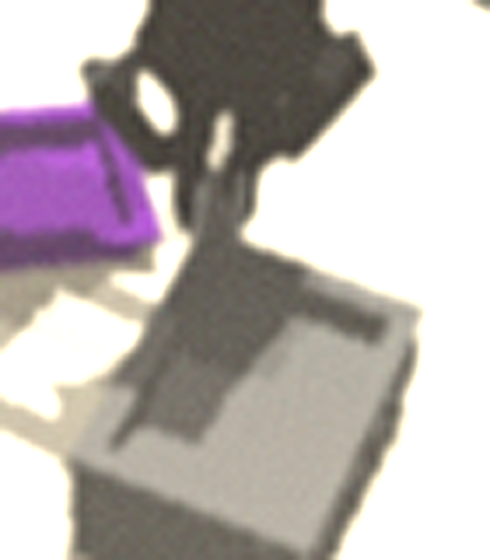

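The tab side has risen while the far corner stays put at crop (300,550). Continue the peel to about 30 mm at the corner.

```bash
python3 -m handwheel '{"slide":[[-0.006,-0.002,0],[-0.012,-0.003,0],[-0.018,-0.005,0],[-0.024,-0.006,0],[-0.028,-0.007,0],[-0.028,-0.007,0],[-0.028,-0.007,0],[-0.028,-0.007,0]],"spin":[0,0,0,0,0,0,0,0],"jaw":[-1,-1,-1,-1,-1,-1,-1,-1]}' 30
python3 go.py
python3 - <<'E'
from cell import manip
from h import *
ims=[]
for n,(x,y) in(("top",(165,160)),("scene",(260,120))):
    d=manip.get_image(n);pickle.dump(d,open(f"pics/{n}5.pkl","wb"))
    ims.append(cv2.convertScaleAbs(cv2.resize(d["image"][y:y+90,x:x+80,::-1],None,fx=5,fy=5,interpolation=cv2.INTER_CUBIC),alpha=2.2))
cv2.imwrite("pics/c5.png",np.hstack(ims))
E
```

```text
time: 4.8
eef_pos: [447.0, 229.5, 93.0]
ee_rot: [[0.0, -0.908, 0.42], [0.0, 0.42, 0.908], [-1.0, -0.0, 0.0]]
ft_force: [1.9, -0.1, -2.2]
gripper_width: 9.7
t 4.8 tcp [447.  229.5  93. ] jawang 1.1375 tilt [-1. -0.  0.] F [ 1.9 -0.1 -2.2] M [ 0.2  -0.    0.04] w 9.7
```

View pics/c5.png

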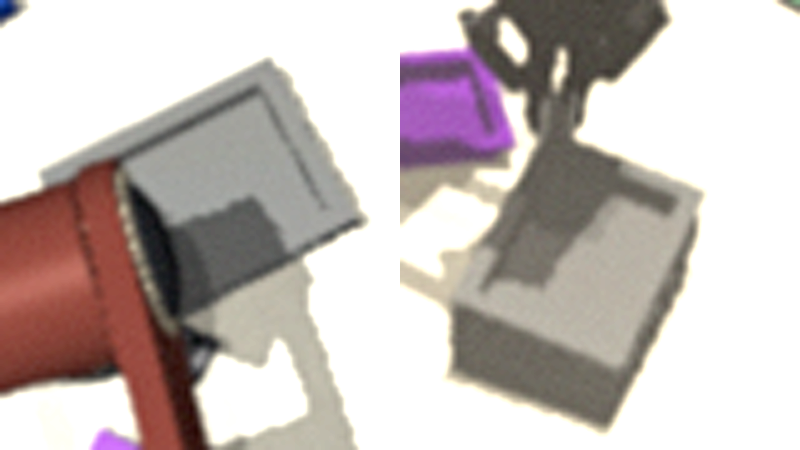

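Far corner and stack are where they were: top (219,172), same as at the start. Grip firmly and lift straight.

```bash
python3 -m handwheel '{"slide":[[0,0,0],[0,0,0],[0,0,0],[0,0,0],[-0.008,0,0],[-0.016,0,0],[-0.024,0,0],[-0.032,0,0]],"spin":[0,0,0,0,0,0,0,0],"jaw":[-1,-1,-1,-1,-1,-1,-1,-1]}' 110
python3 go.py
python3 -m handwheel '{"slide":[[-0.01,0,0],[-0.02,0,0],[-0.03,0,0],[-0.04,0,0],[-0.05,0,0],[-0.06,0,0],[-0.07,0,0],[-0.08,0,0]],"spin":[0,0,0,0,0,0,0,0],"jaw":[-1,-1,-1,-1,-1,-1,-1,-1]}' 110
python3 go.py
python3 -m handwheel '{"slide":[[-0.03,0,0],[-0.06,0,0],[-0.1,0,0],[-0.15,0,0],[-0.2,0,0],[-0.24,0,0],[-0.26,0,0],[-0.26,0,0]],"spin":[0,0,0,0,0,0,0,0],"jaw":[-1,-1,-1,-1,-1,-1,-1,-1]}' 110
python3 go.py
python3 - <<'E'
from cell import manip
from h import *
ims=[]
for n,(x,y) in(("top",(130,150)),("scene",(240,60))):
    d=manip.get_image(n);pickle.dump(d,open(f"pics/{n}6.pkl","wb"))
    ims.append(cv2.convertScaleAbs(cv2.resize(d["image"][y:y+140,x:x+110,::-1],None,fx=3.6,fy=3.6,interpolation=cv2.INTER_CUBIC),alpha=2.0))
cv2.imwrite("pics/c6.png",np.hstack(ims))
E
```

```text
time: 5.57
eef_pos: [447.1, 229.2, 101.2]
ee_rot: [[0.0, -0.907, 0.42], [-0.0, 0.42, 0.907], [-1.0, -0.0, 0.0]]
ft_force: [0.4, 0.9, -1.5]
gripper_width: 7.9
t 5.57 tcp [447.1 229.2 101.2] jawang 1.1372 tilt [-1. -0.  0.] F [ 0.4  0.9 -1.5] M [ 0.02  0.07 -0.05] w 7.9
time: 6.23
eef_pos: [446.9, 229.2, 121.1]
ee_rot: [[-0.0, -0.907, 0.42], [0.0, 0.42, 0.907], [-1.0, 0.0, -0.0]]
ft_force: [0.1, 0.4, -1.0]
gripper_width: 8.1
t 6.23 tcp [446.9 229.2 121.1] jawang 1.1373 tilt [-1.  0. -0.] F [ 0.1  0.4 -1. ] M [0.07 0.1  0.04] w 8.1
time: 6.9
eef_pos: [448.0, 229.6, 188.2]
ee_rot: [[0.004, -0.907, 0.42], [0.001, 0.42, 0.908], [-1.0, -0.003, 0.003]]
ft_force: [-0.0, -0.1, -1.5]
gripper_width: 8.3
t 6.9 tcp [448.  229.6 188.2] jawang 1.1373 tilt [-1.    -0.003  0.003] F [-0.  -0.1 -1.5] M [ 0.04  0.12 -0.02] w 8.3
```

View pics/c6.png

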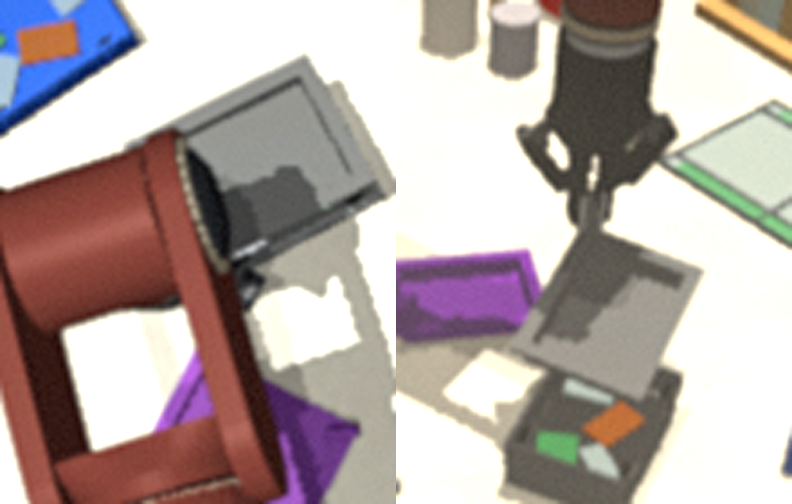

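The tray is free of the stack, and the glass stack below is in place. I'll measure the tilt from depth on the tray floor.

```bash
cat > tilt.py <<'E'
from h import *
def tilt(d,poly,lo,hi,axis=None):
    m=np.zeros(d["depth"].shape,np.uint8);cv2.fillPoly(m,[np.array(poly,np.int32)],1)
    v,u=np.nonzero(m);P=np.array([at_d(d,a,b) for a,b in zip(u,v)]);P=P[(P[:,2]>lo)&(P[:,2]<hi)]
    for _ in range(4):
        c=P.mean(0);n=np.linalg.svd(P-c)[2][2];n*=np.sign(n[2]);r=(P-c)@n;P=P[abs(r)<max(2*np.std(r),1)]
    return len(P),c.round(1),n.round(3),np.degrees(np.arccos(n[2])).round(2)
E
python3 - <<'E'
from tilt import *
d=ld("top6")
q=lambda x,y:(130+x/3.6,150+y/3.6)
print(tilt(d,[q(215,140),q(300,95),q(345,170),q(245,225)],100,250))
d=ld("scene6");q=lambda x,y:(240+(x-396)/3.6,60+y/3.6)
print(tilt(d,[q(600,270),q(670,295),q(635,375),q(545,335)],100,250))
E
```

```text
(670, array([521.9, 182. , 144.3]), array([ 0.14 , -0.065,  0.988]), np.float64(8.9))
(555, array([517.4, 204.9, 147.6]), array([ 0.13 , -0.055,  0.99 ]), np.float64(8.11))
```

Tilt is about 8.5–9° and the tray is upright. Carry to the light table centre (545,-200), which puts the TCP at about (480,-170,172).

```bash
J='-'; python3 -m handwheel '{"slide":[[0,-0.011,-0.02],[0,-0.028,-0.05],[0,-0.056,-0.1],[0,-0.09,-0.16],[0,-0.124,-0.22],[0,-0.158,-0.28],[0,-0.192,-0.34],[0,-0.226,-0.4]],"spin":[0,0,0,0,0,0,0,0],"jaw":[-1,-1,-1,-1,-1,-1,-1,-1]}' 110
python3 -m handwheel '{"slide":[[0,-0.034,-0.06],[0,-0.068,-0.12],[0,-0.101,-0.18],[0,-0.135,-0.24],[0,-0.169,-0.3],[0,-0.203,-0.36],[0,-0.236,-0.42],[0,-0.27,-0.48]],"spin":[0,0,0,0,0,0,0,0],"jaw":[-1,-1,-1,-1,-1,-1,-1,-1]}' 110 | head -2
python3 go.py 480 -170 172 1.137
```

```text
time: 7.67
eef_pos: [455.7, 113.2, 185.0]
ee_rot: [[-0.001, -0.907, 0.42], [-0.0, 0.42, 0.907], [-1.0, 0.001, -0.001]]
ft_force: [0.8, -0.0, -1.5]
gripper_width: 8.0
time: 8.33
eef_pos: [466.3, -24.0, 185.0]
t 8.33 tcp [466.3 -24.  185. ] jawang 1.1367 tilt [-1.     0.001 -0.001] F [-0.5  0.5 -1.8] M [0.04 0.07 0.  ] w 7.9
slide [ 0.052  -0.2955 -0.5068]
spin -0.0003
```

```bash
python3 -m handwheel '{"slide":[[0,-0.034,-0.06],[0,-0.068,-0.12],[0.01,-0.101,-0.18],[0.02,-0.135,-0.24],[0.03,-0.169,-0.3],[0.035,-0.203,-0.35],[0.04,-0.23,-0.4],[0.045,-0.255,-0.44]],"spin":[0,0,0,0,0,0,0,0],"jaw":[-1,-1,-1,-1,-1,-1,-1,-1]}' 110 >/dev/null
python3 -m handwheel '{"slide":[[0.004,-0.018,-0.03],[0.007,-0.032,-0.052],[0.007,-0.039,-0.064],[0.007,-0.04,-0.067],[0.007,-0.04,-0.067],[0.007,-0.04,-0.067],[0.007,-0.04,-0.067],[0.007,-0.04,-0.067]],"spin":[0,0,0,0,0,0,0,0],"jaw":[-1,-1,-1,-1,-1,-1,-1,-1]}' 110 >/dev/null
python3 go.py 480 -170 172 1.137
python3 - <<'E'
from cell import manip
from h import *
ims=[]
for n in("top","scene"):
    d=manip.get_image(n);pickle.dump(d,open(f"pics/{n}7.pkl","wb"))
    ims.append(cv2.convertScaleAbs(d["image"][(100 if n=="top" else 90):][:260,(100 if n=="top" else 80):][:,:300,::-1],alpha=1.6))
cv2.imwrite("pics/c7.png",cv2.resize(np.hstack(ims),None,fx=1.33,fy=1.33,interpolation=cv2.INTER_CUBIC))
E
```

```text
t 9.67 tcp [ 480.8 -168.1  172.9] jawang 1.138 tilt [-1. -0.  0.] F [-0.7  0.5 -0.5] M [ 0.05  0.09 -0.07] w 8.2
slide [ 0.0035 -0.0003 -0.0083]
spin 0.0013
```

View pics/c7.png

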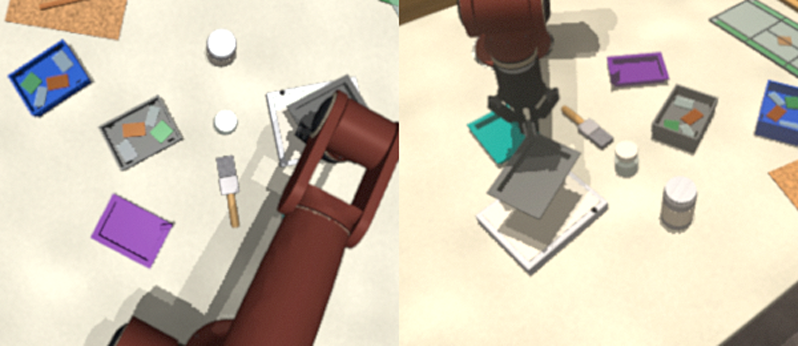

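The tray is held over the light table; the stack, tin, jar and brush are undisturbed. Check tilt and centre numerically, and compare the stack's pose with the start.

```bash
python3 - <<'E'
from tilt import *
from scipy.optimize import least_squares
d=ld("scene7");q=lambda x,y:(80+(x-399)/1.33,90+y/1.33)
n,c,nn,a=tilt(d,[q(535,152),q(562,162),q(538,200),q(505,183)],80,200);print(n,c,nn,a)
# rim corners from silhouette: right, bottom, left (crop px) on the tray's tilted rim plane
zx=np.array([.907,-.42,0]);zy=np.array([.42,.907,0])
# predicted rim corners from model: grip at tcp+18.7, tilt a about jaw axis
g=np.array([480.8,-168.1,172.9+18.7]);t=np.radians(a);y0=2.074
Rz=np.array([[np.cos(y0),-np.sin(y0),0],[np.sin(y0),np.cos(y0),0],[0,0,1]])
K=cv2.Rodrigues(zy*t)[0]   # rotates far direction downward?
print("far dir after tilt",K@zx)
off=lambda l:g+K@(Rz@np.array(l)-(Rz@np.array([65,47.7,0])+[0,0,49]))
for l in [(0,0,0),(-75,-55,22),(-75,55,22),(75,-55,22),(75,55,22)]:
    p=off(l);u=proj(d,p);print(l,p.round(),"scene crop px",((u-[80,90])*1.33+[399,0]).round())
print("light",at_z(ld("top"),340,191,30))
t0,t7=ld("top")["image"],ld("top7")["image"]
for nm,(x,y,w,h) in {"stack_outer(C corner)":(225,165,20,48),"jar":(255,175,28,30),"tin":(250,115,32,40),"brush":(258,210,26,66)}.items():
    A,B=[cv2.cvtColor(i[y:y+h,x:x+w],cv2.COLOR_RGB2GRAY).astype(np.float32) for i in(t0,t7)]
    print(nm,np.round(cv2.phaseCorrelate(A,B),2).tolist() if 0 else [np.round(v,2) for v in cv2.phaseCorrelate(A,B)])
E
```

```text
739 [ 544.6 -198.2  134.3] [ 0.141 -0.074  0.987] 9.16
far dir after tilt [ 0.89544459 -0.41464909 -0.15904125]
(0, 0, 0) [ 546. -198.  130.] scene crop px [534. 176.]
(-75, -55, 22) [ 632. -238.  137.] scene crop px [537. 218.]
(-75, 55, 22) [ 537. -292.  148.] scene crop px [484. 191.]
(75, -55, 22) [ 561. -108.  157.] scene crop px [579. 151.]
(75, 55, 22) [ 466. -161.  167.] scene crop px [529. 128.]
light [ 545.45783389 -199.95668273   30.        ]
stack_outer(C corner) [array([-0.29, -0.09]), np.float64(0.78)]
jar [array([-0.01,  0.03]), np.float64(0.98)]
tin [array([-0.06, -0.03]), np.float64(0.99)]
brush [array([ 0.44, -0.  ]), np.float64(0.92)]
```

```bash
python3 -m handwheel '{"slide":[[0.004,0,-0.008],[0.004,0,-0.008],[0.004,0,-0.008],[0.004,0,-0.008],[0.004,0,-0.008],[0.004,0,-0.008],[0.004,0,-0.008],[0.004,0,-0.008]],"spin":[0,0,0,0,0,0,0,0],"jaw":[-1,-1,-1,-1,-1,-1,-1,-1]}' 110 >/dev/null
python3 go.py; python3 - <<'E'
from cell import manip
from tilt import *
d=manip.get_image("scene");q=lambda x,y:(80+(x-399)/1.33,90+y/1.33)
print(tilt(d,[q(535,152),q(562,162),q(538,200),q(505,183)],80,200),np.abs(manip.get_obs()["qvel"]).max())
print(manip.finish_job())
E
```

```text
t 10.43 tcp [ 479.9 -170.3  171.8] jawang 1.1373 tilt [-1. -0.  0.] F [ 0.3  0.5 -1.8] M [ 0.09  0.14 -0.  ] w 7.9
(748, array([ 544. , -198. ,  133.5]), array([ 0.145, -0.073,  0.987]), np.float64(9.31)) 0.0011222649145372122
the job is handed in; nothing more can be done
None
```

I peeled the grey tray off the stack by its tab and handed the job in at about 10.4 s, with the tray held still over the middle of the light table. The controller gives no verdict, so the checks below are my own.

- **Peel:** I pinched the tab at 30 N and raised its corner about 3 cm. The far corner stayed down on the stack throughout. I then tightened the grip to 110 N and lifted the tray clear.
- **Hold:** The last check put the middle of the tray's floor at about (544, -198), against the light table's middle at (545, -200). By my estimate the underside was about 10 cm above the table top. The arm was still, and the wrist force matched the tray's weight.
- **Tilt:** The tray is right way up but tilted about 9°, far corner lowest. That is left over from the peel and I did not level it, because the arm's moves can't tilt the tool. The reading was 8–9° just after the lift and 9.3° at the end, so it may be creeping slightly.
- **Stack and bystanders:** Before-and-after top images showed jar and tin shifts under 0.1 px. The stack and brush read 0.3 and 0.4 px (about 1 mm). I put those two down to the removed tray and the arm's shadow, but did not check further.

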